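# Refile the returned microforms

## Task

Refile the returned microforms: stand each loose card box (the two narrow film boxes, the wide film box and the long microfiche box) upright in the free space of the steel tray that holds boxes of its own kind, faces in line with the filed row. One of the narrow boxes has been misfiled and stands in the wide films' tray, so it must come out before the wide one can go in. Set the boxes down rather than dropping them, and leave the film reel, the stapler and the loupe where they are.

Things in the scene. Friction and masses are not known exactly. Their poses are not given: they have to be found in the camera images.
- narrow_box: Narrow film box, 25 x 100 x 100 mm (thick, wide, high), 0.15 kg, standing on the table in front of the trays. Closed white card box printed dark blue and red, standing on edge: x = thickness (pinch across it), y = width, z up. Origin: centre of its underside. Yaw between -0.6 and 0.6 rad at the start.
- misfiled_narrow_box: The same kind of narrow film box, 25 x 100 x 100 mm, standing in the free space of the wide films' tray, where it does not belong; it belongs in narrow_tray. Closed white card box printed dark blue and red, standing on edge: x = thickness (pinch across it), y = width, z up. Origin: centre of its underside. Yaw within 0.12 rad of that tray's at the start.
- wide_box: Wide film box, 42 x 100 x 100 mm (thick, wide, high), 0.28 kg, standing on the table in front of the trays. Closed white card box printed dark blue and red, standing on edge: x = thickness (pinch across it), y = width, z up. Origin: centre of its underside. Yaw between -0.6 and 0.6 rad at the start.
- fiche_box: Long microfiche box, 35 x 155 x 115 mm (thick, wide, high), 0.38 kg, standing on the table in front of the trays. Closed white card box printed dark blue and red, standing on edge: x = thickness (pinch across it), y = width, z up. Origin: centre of its underside. Yaw between -0.6 and 0.6 rad at the start.
- narrow_tray: Grey sheet-steel tray, fixed, open on top; floor 3 mm, walls 3 mm thick and 45 mm high. Holds narrow film boxes; 116 mm wide inside. Origin: at table height under the middle of the free space, x -63 mm (end wall) to +63 mm, for both narrow boxes, e.g. centred at x +20 and -35 mm (30 mm gaps). Beyond +63 mm: four fixed narrow boxes (filed row), tops 103 mm above the table, thickness along x.
- wide_tray: Grey sheet-steel tray, fixed, open on top; floor 3 mm, walls 3 mm thick and 45 mm high. Holds wide film boxes; 116 mm wide inside. Origin: at table height under the middle of the free space, x -47.5 mm (end wall) to +47.5 mm, where the misfiled box stands at the start. Beyond +47.5 mm: two fixed wide boxes (filed row), tops 103 mm above the table, thickness along x.
- fiche_tray: Grey sheet-steel tray, fixed, open on top; floor 3 mm, walls 3 mm thick and 45 mm high. Holds microfiche boxes; 171 mm wide inside. Origin: at table height under the middle of the free space, x -47.5 mm (end wall) to +47.5 mm. Beyond +47.5 mm: two fixed microfiche boxes (filed row), tops 118 mm above the table, thickness along x.
- film_reel: Bystander: black film reel lying flat, 92 mm across, 38 mm high. Origin: centre of its underside.
- stapler: Bystander: black desk stapler, 135 mm long (x), 34 mm wide, about 55 mm high. Origin: centre of its underside.
- loupe: Bystander: small stand loupe, 46 mm across, 44 mm high. Origin: centre of its underside.
Not all that is in view belongs to the job. Leave any brown or yellow look-alike of the fiche_box alone.

How it is judged:
At the end, for the whole second after the job is handed in: Both narrow boxes in narrow_tray's free space, the wide box in wide_tray's, the fiche box in fiche_tray's: on the floor (within 9 mm), within 20 mm of the tray's centre line, upright within 0.12 rad, in line with the row within 0.2 rad, released and at rest (x of misfiled_narrow_box in the frame of narrow_tray between -0.063 and 0.063 m and y of misfiled_narrow_box in the frame of narrow_tray between -0.02 and 0.02 m and z of each of misfiled_narrow_box, narrow_box in the frame of narrow_tray below 0.012 m and angle between each of misfiled_narrow_box, narrow_box, wide_box, fiche_box's own z axis and vertical below 0.12 rad and angle between the x axis of each of misfiled_narrow_box, narrow_box and the x axis of narrow_tray, either way round below 0.2 rad and linear speed of each of misfiled_narrow_box, narrow_box, wide_box, fiche_box below 0.02 m/s and angular speed of each of misfiled_narrow_box, narrow_box, wide_box, fiche_box below 0.1 rad/s and x of narrow_box in the frame of narrow_tray between -0.063 and 0.063 m and y of narrow_box in the frame of narrow_tray between -0.02 and 0.02 m and x of wide_box in the frame of wide_tray between -0.0475 and 0.0475 m and y of wide_box in the frame of wide_tray between -0.02 and 0.02 m and z of wide_box in the frame of wide_tray below 0.012 m and angle between the x axis of wide_box and the x axis of wide_tray, either way round below 0.2 rad and x of fiche_box in the frame of fiche_tray between -0.0475 and 0.0475 m and y of fiche_box in the frame of fiche_tray between -0.02 and 0.02 m and z of fiche_box in the frame of fiche_tray below 0.012 m and angle between the x axis of fiche_box and the x axis of fiche_tray, either way round below 0.2 rad); the robot touches nothing.
It fails at once if a box is let fall or thrown (faster than 0.7 m/s while the fingers do not touch it) ((linear speed of misfiled_narrow_box above 0.7 m/s and contact force between the fingers and misfiled_narrow_box below 0.01 N) or (linear speed of narrow_box above 0.7 m/s and contact force between the fingers and narrow_box below 0.01 N) or (linear speed of wide_box above 0.7 m/s and contact force between the fingers and wide_box below 0.01 N) or (linear speed of fiche_box above 0.7 m/s and contact force between the fingers and fiche_box below 0.01 N)).
It fails at once if the film reel, the stapler or the loupe is moved by more than 20 mm (distance of any of film_reel, stapler, loupe from where it was at the start of the episode above 0.02 m).
It also fails if it takes over 104 s, if anything falls off the work surface, if the arm or the gripper's body presses on something with over 40 N, if the wrist force passes 120 N, or if a joint passes its speed limit or range.

## Robot

A 6-joint arm with a two-finger parallel gripper is mounted at the origin on the work surface. World frame = base frame: x ahead of the robot, y to its left, z up, the work surface at z = 0. Lengths are in m, angles in rad, forces in N, time in s.
With the tool pointing down it reaches from about 0.4 to 0.825 m from the base axis. Payload 7 kg.
Tool frame: the origin (TCP) lies midway between the tips of the shut fingers; the grasp point (between the pads) lies 19 mm behind it (grip_point_offset is the distance from the TCP to the grasp point, in m); z points along the fingers, y is the line along which they close (so a half turn about z gives the same grasp; the last joint's range is limited). The gripper opens to 88 mm and grips with 3 to 60 N. Pads are 19 mm wide; open, the fingers measure 130 mm over their backs; the gripper's body (78 mm by 193 mm) begins 47 mm behind the grasp point.
Start: joints at [1.518, 0.359, 0.012, 0, -1.224, -0.288], TCP at [0.226, 0.636, 0.195] pointing down, gripper open.
Joint ranges: [-3.07, 3.07], [-1.43, 2.12], [-1.02, 1.25], [-3.03, 1.67], [-3.05, -0], [-3.03, 3.03]. Speed limits (rad/s): [2.39, 2.39, 3.01, 3.14, 3.14, 3.14].

## Interface

Orientations are given as [roll, pitch, yaw] about the fixed x, y, z axes, in that order (R = Rz(yaw) Ry(pitch) Rx(roll)).
In Python, from station import get_state, grab_frame, camera_params, job_done, grip_point_offset gives the robot as it stands.
- The arm moves only by the shell command python3 -m creep 'ROWS' [FORCE]. ROWS is JSON, a list that holds one entry, the list of rows, each a list of 7 numbers: the finger opening in cm, from 0 to 8.76, then the shift along the tool's x, y, z in cm, then the turn, a rotation vector about the tool's x, y, z in rad. In form: [[[fingers, tx, ty, tz, wx, wy, wz], ...]]. A call has 1 to 20 rows; each row is the pose to reach, as a shift and turn from the pose commanded when the call began, along the tool's axes at that moment; what a row does not reach only later rows make up. A row lasts 1/8 s, in which the tool goes at most 62.5 mm and 10.7 degrees, less where a joint would pass 70% of its speed; a pose out of reach is approached as far as the arm can. A call with a gripper value outside its range is refused whole. The fingers move at their own pace and stop on an object; FORCE is the grip in N (left out, the last holds). Time passes only in rows, so rows that repeat a pose let the fingers close. It gives the time, the measured TCP pose, the force, the opening and the grip force at its end, in the units of the state.
- get_state(): the state, without advancing time (a new reading comes with each control period).
- grab_frame(name): name is "scene" or "top" or "wrist"; returns the picture (420x560x3 uint8, blue, green, red); there is no depth.
- camera_params(name): a dict with "vertical_fov" (degrees; the focal length in pixels is half the picture's height over the tangent of half this angle, whatever the lens; pixels are square), "cx", "cy" (the principal point, pixels), "k1" (the pictures are not rectified: a ray, as slopes to the right and down, at radius r is drawn at 1 + k1 r^2 times it, then the intrinsics apply), "view" (4x4, takes a point from world to camera coordinates). Camera axes: x right, y down, z forward; pixel columns grow to the right and rows downward; lengths in m; the calibration is good to about 2 mm. A picture is of the moment at which its call begins: read the wrist's pose just before it. camera_params takes no time and is no camera call; for the wrist camera it gives the pose at the moment of the call.
- job_done(): hands the job in; it is judged then, once.
The state is a dict: "t": time; "q": joint angles; "qd": joint speeds; "joint_efforts": joint torques, N m; "eef_pos": TCP position; "ee_rot": TCP orientation; "force": force on the tool from outside, world axes, zero at the start; "moment": the same for the moment, N m; "width": finger opening in m; "gripper_force": force on a finger pad.
Only numpy, scipy, OpenCV 4.12 (cv2) and the standard library are available. Lean on these libraries where they do the work, as an engineer would, in place of code of your own. Each camera call takes 0.05 s, during which the arm holds its last target. There are 200 camera calls.

## Working session

There is one attempt and no reset: what is moved stays moved. The work goes in short steps, Python scripts to look and compute and a shell command to move; the robot and the scene stay as the last step left them, time stands still between calls to the robot, and variables do not carry over. Pictures are saved under pics/ and viewed, at most 14 in all, crops included, and the job is handed in when it is done.

```bash
mkdir -p pics
python3 - <<'E'
from station import *
import cv2,numpy as np
for n in("top","scene"):
    cv2.imwrite(f"pics/{n}0.png",grab_frame(n)); p=camera_params(n); print(n,p["vertical_fov"],p["cx"],p["cy"],p["k1"],np.round(p["view"],4).tolist())
s=get_state();print(s["t"],s["eef_pos"],s["ee_rot"],s["width"],grip_point_offset)
E
```

```text
top 53.483189275765355 280.63203553034003 213.1571692682311 -0.13170711514858272 [[0.0264, -0.9994, -0.0237, 0.0267], [-0.9869, -0.0223, -0.1599, 0.4587], [0.1593, 0.0276, -0.9869, 1.2329], [0.0, 0.0, 0.0, 1.0]]
scene 46.95558492930296 277.6317096790285 215.48799621735947 -0.1369984831684052 [[0.4891, 0.8721, -0.0185, -0.2322], [0.5189, -0.3079, -0.7975, -0.1991], [-0.7011, 0.3804, -0.6031, 1.6996], [0.0, 0.0, 0.0, 1.0]]
0.1 [0.22547288 0.63573073 0.19454061] [ 3.14014463e+00 -1.14099134e-04 -3.40922346e-01] 0.08750379075075929 0.0188
```

View pics/top0.png

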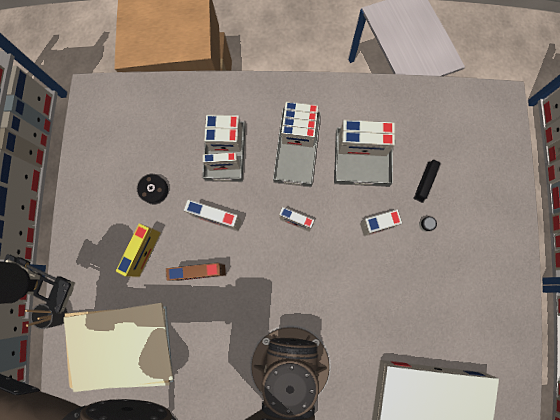

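View pics/scene0.png

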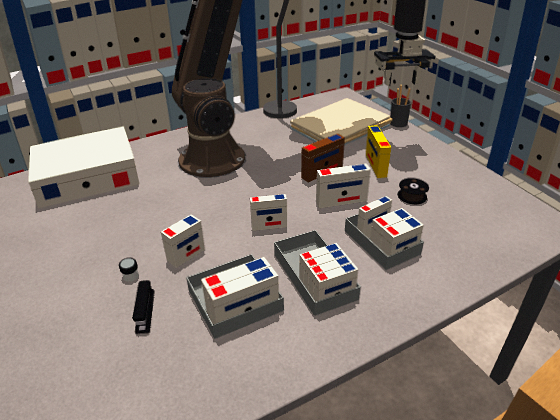

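The top view shows three trays: the wide tray at (223,150), the narrow one at (297,143) and the fiche one at (364,153). The misfiled narrow box is at (219,157). Loose white boxes: a long one at (211,213), a thin one at (297,217) and a wide one at (382,220). The yellow (135,250) and brown (195,271) boxes are look-alikes to leave alone. I'll confirm this in an enlarged crop.

Run:
```python
import cv2
a=cv2.imread("pics/top0.png")
cv2.imwrite("pics/c1.png",cv2.resize(a[95:240,175:335],None,fx=4.1,fy=4.1,interpolation=cv2.INTER_CUBIC))
cv2.imwrite("pics/c2.png",cv2.resize(a[95:240,270:430],None,fx=4.1,fy=4.1,interpolation=cv2.INTER_CUBIC))
```

```text
(no output)
```

View pics/c1.png

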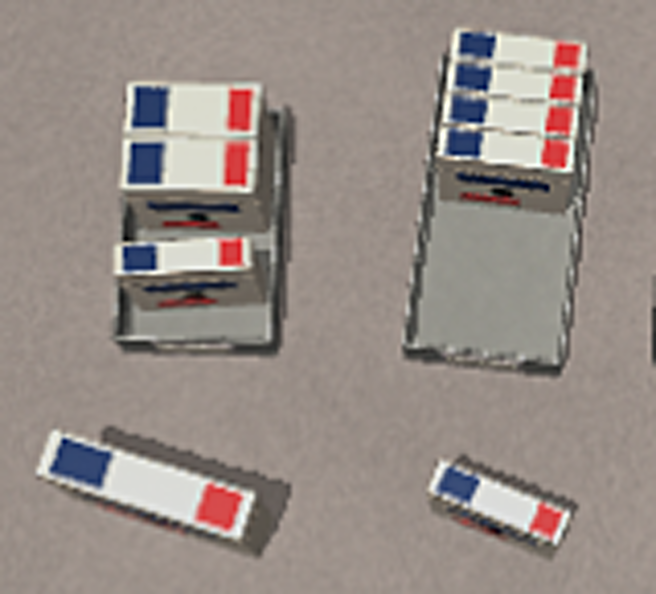

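View pics/c2.png

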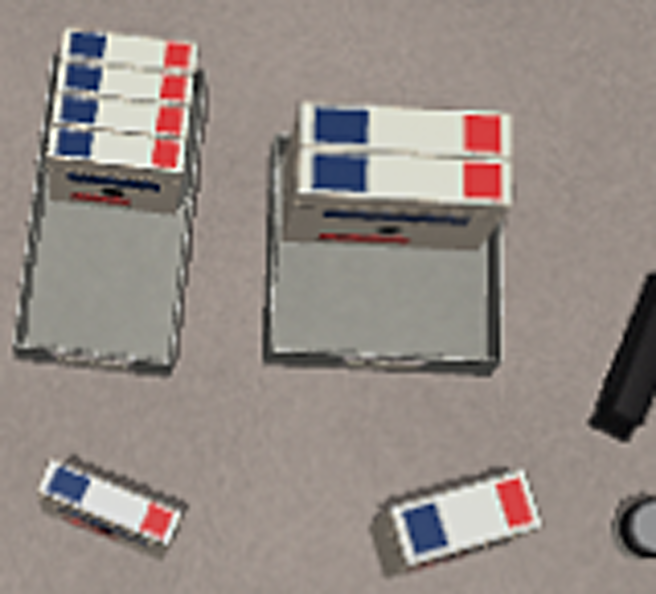

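The crops confirm it: the white long box is the fiche box, and the thin and wide white boxes match their descriptions. I'll fit known-size rectangles to the top corners.

```bash
cat > h.py <<'E'
import numpy as np,cv2
from station import *
from scipy.optimize import least_squares
def proj(p,P,hw):
    v=np.array(p["view"]);c=np.c_[P,np.ones(len(P))]@v.T
    s=c[:,:2]/c[:,2:3];r2=(s**2).sum(1,keepdims=True)
    f=hw/2/np.tan(np.radians(p["vertical_fov"])/2)
    return s*(1+p["k1"]*r2)*f+[p["cx"],p["cy"]]
def fit(p,px,z,tx,wy,x0,hw=420):
    # corner order: TL TR BR BL, seen with +x up, +y left
    L=np.array([[1,1],[1,-1],[-1,-1],[-1,1]])*[tx/2,wy/2]
    def pts(q):
        c,s=np.cos(q[2]),np.sin(q[2]);return np.c_[L@np.array([[c,s],[-s,c]])+q[:2],np.full(4,z)]
    r=least_squares(lambda q:(proj(p,pts(q),hw)-px).ravel(),[*x0,0])
    return r.x,np.sqrt((r.fun**2).mean())
E
python3 - <<'E'
from h import *
p=camera_params("top")
C=lambda l,o:(np.array(l)+.5)/4.1-.5+o
a=(175,95);b=(270,95)
D={"wide_row":(a,[(127,84),(263,84),(250,190),(120,188)],.103,.084,.1),
"misf":(a,[(116,243),(249,238),(252,264),(117,274)],.103,.025,.1),
"narrow_row":(a,[(454,29),(588,42),(571,171),(441,158)],.103,.1,.1),
"fiche":(a,[(58,430),(257,492),(245,540),(38,474)],.115,.035,.155),
"narrow":(a,[(440,458),(573,513),(560,544),(430,489)],.1,.025,.1),
"fiche_row":(b,[(302,101),(511,113),(509,207),(297,200)],.118,.07,.155),
"wide":(b,[(390,508),(523,469),(541,526),(408,567)],.1,.042,.1)}
for k,(o,c,z,t,w) in D.items():
    q,e=fit(p,C(c,o),z,t,w,(.6,0)); print(k,np.round(q,4),round(e,2),"px")
def ray(px,z):
    return least_squares(lambda q:(proj(p,np.array([[q[0],q[1],z]]),420)-px).ravel(),[.6,0]).x
for k,o,c in (("wt",a,[(117,347),(275,349)]),("nt",a,[(405,353),(563,370)]),("ft",b,[(265,362),(497,373)])):
    print(k,[np.round(ray(C([x],o),.045),4) for x in c])
E
```

```text
wide_row [ 0.7046  0.2236 -0.0137] 0.48 px
misf [0.6134 0.2232 0.0741] 0.51 px
narrow_row [ 0.7367 -0.0143 -0.0891] 0.45 px
fiche [ 0.4424  0.2368 -0.2809] 0.44 px
narrow [ 0.4382 -0.0106 -0.3753] 0.27 px
fiche_row [ 0.693  -0.218  -0.0236] 0.59 px
wide [ 0.432  -0.2612  0.3083] 0.15 px
wt [array([0.5576, 0.2807]), array([0.5582, 0.1605])]
nt [array([0.557 , 0.0626]), array([ 0.5465, -0.0558])]
ft [array([ 0.5542, -0.1241]), array([ 0.55  , -0.2987])]
```

```bash
cat >> h.py <<'E'
from scipy.spatial.transform import Rotation as Ro
def goal(x,y,z,th,cur=None):
    """TCP goal, tool down, closing along a box whose yaw is th; prints shift cm / turn rad in tool axes"""
    s=get_state();R=Ro.from_euler("xyz",s["ee_rot"]);G=Ro.from_euler("xyz",[np.pi,0,th-np.pi/2])
    d=R.inv().apply(np.array([x,y,z])-s["eef_pos"])*100
    print("shift",np.round(d,2),"turn",np.round((R.inv()*G).as_rotvec(),3),"t",round(s["t"],2))
E
python3 -c "
from h import *
goal(.6134,.2232,.17,.0741)"
```

```text
shift [50.35 25.9   2.5 ] turn [ 1.000e-03 -1.000e-03  1.156e+00] t 0.1
```

```bash
python3 -m creep '[[[4.5,50.35,25.9,2.5,0,0,1.156],[4.5,50.35,25.9,2.5,0,0,1.156],[4.5,50.35,25.9,2.5,0,0,1.156],[4.5,50.35,25.9,2.5,0,0,1.156],[4.5,50.35,25.9,2.5,0,0,1.156],[4.5,50.35,25.9,2.5,0,0,1.156],[4.5,50.35,25.9,2.5,0,0,1.156],[4.5,50.35,25.9,2.5,0,0,1.156],[4.5,50.35,25.9,2.5,0,0,1.156],[4.5,50.35,25.9,2.5,0,0,1.156],[4.5,50.35,25.9,2.5,0,0,1.156],[4.5,50.35,25.9,2.5,0,0,1.156],[4.5,50.35,25.9,2.5,0,0,1.156]]]' 25
python3 - <<'E'
from h import *
goal(.6134,.2232,.06,.0741)
p=camera_params("wrist");a=grab_frame("wrist")
# overlay predicted outlines from the top-view fits
def box(q,z,t,w,col):
    L=np.array([[1,1],[1,-1],[-1,-1],[-1,1]])*[t/2,w/2];c,s=np.cos(q[2]),np.sin(q[2])
    u=proj(p,np.c_[L@np.array([[c,s],[-s,c]])+q[:2],np.full(4,z)],a.shape[0]);print(np.round(u).tolist())
    cv2.polylines(a,[np.round(u).astype(int)],True,col,1)
box((.6134,.2232,.0741),.103,.025,.1,(0,255,0))
box((.7046,.2236,-.0137),.103,.084,.1,(0,255,0))
box((.6085,.2225,-.01),.045,.095,.116,(0,255,255))
cv2.imwrite("pics/w1.png",a);print(a.shape)
E
```

```text
t: 1.72
eef_pos: [0.6129, 0.225, 0.1707]
ee_rot: [-3.141, 0.0, -1.495]
force: [-0.2, -0.6, 0.1]
width: 0.0447
gripper_force: 0.0
shift [ 0.19 -0.03 11.07] turn [-0.     0.     0.002] t 1.73
[[264.0, 263.0], [263.0, 157.0], [292.0, 157.0], [290.0, 263.0]]
[[133.0, 253.0], [127.0, 146.0], [225.0, 154.0], [221.0, 260.0]]
[[236.0, 243.0], [241.0, 139.0], [332.0, 148.0], [318.0, 250.0]]
(420, 560, 3)
```

View pics/w1.png

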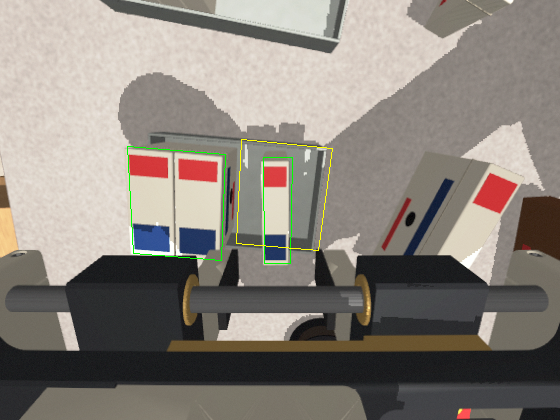

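The wrist picture agrees with the fits: the green outline sits on the misfiled box at (276,210). The wide tray's centre looks about 2–3 mm further +y, at about 0.225. I'll grasp now.

```bash
python3 -m creep '[[[4.5,0.1,0,5.5,0,0,0],[4.5,0.1,0,10,0,0,0],[4.5,0.1,0,11,0,0,0],[4.5,0.1,0,11,0,0,0],[1,0.1,0,11,0,0,0],[1,0.1,0,11,0,0,0],[1,0.1,0,11,0,0,0],[1,0.1,0,11,0,0,0],[1,0.1,0,11,0,0,0],[1,0.1,0,9,0,0,0],[1,0.1,0,4,0,0,0],[1,0.1,0,-1,0,0,0],[1,0.1,0,-2,0,0,0],[1,0.1,0,-2,0,0,0]]]' 25
python3 - <<'E'
from h import *
# narrow tray: origin (.6175,-.003), yaw -.09 ; slot +.020
c,s=np.cos(-.09),np.sin(-.09)
goal(.6175+.02*c,-.003+.02*s,.20,-.09)
E
```

```text
t: 3.52
eef_pos: [0.6135, 0.2228, 0.1905]
ee_rot: [-3.141, 0.001, -1.497]
force: [-0.2, 0.4, -3.2]
width: 0.025
gripper_force: 25.0
shift [22.87 -0.71 -0.97] turn [-0.     0.001  0.164] t 3.52
```

```bash
python3 -m creep '[[[1,5,-0.2,-0.5,0,0,0.05],[1,10,-0.4,-0.9,0,0,0.1],[1,16,-0.6,-0.9,0,0,0.15],[1,20,-0.7,-0.9,0,0,0.164],[1,22.3,-0.7,-0.9,0,0,0.164],[1,22.9,-0.7,-0.9,0,0,0.164],[1,22.9,-0.7,-0.9,0,0,0.164],[1,22.9,-0.7,-0.9,0,0,0.164]]]'
python3 - <<'E'
from h import *
c,s=np.cos(-.09),np.sin(-.09)
goal(.6175+.02*c,-.003+.02*s,.06,-.09)
p=camera_params("wrist");a=grab_frame("wrist")
def box(q,z,t,w,col):
    L=np.array([[1,1],[1,-1],[-1,-1],[-1,1]])*[t/2,w/2];c,s=np.cos(q[2]),np.sin(q[2])
    u=proj(p,np.c_[L@np.array([[c,s],[-s,c]])+q[:2],np.full(4,z)],a.shape[0])
    cv2.polylines(a,[np.round(u).astype(int)],True,col,1)
box((.7367,-.0143,-.09),.103,.1,.1,(0,255,0))
box((.6175,-.003,-.09),.045,.126,.116,(0,255,255))
cv2.imwrite("pics/w2.png",cv2.resize(a[60:270,120:420],None,fx=2.6,fy=2.6))
E
```

```text
t: 4.53
eef_pos: [0.6375, -0.004, 0.199]
ee_rot: [3.141, 0.0, -1.66]
force: [-0.0, -0.1, -1.2]
width: 0.0249
gripper_force: 25.0
shift [ 0.08 -0.   13.9 ] turn [0.    0.    0.001] t 4.53
```

View pics/w2.png

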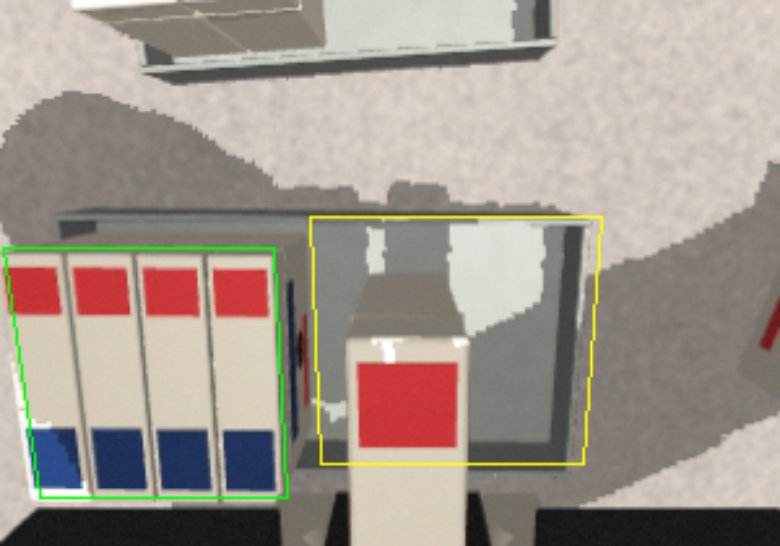

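Narrow tray: the rim shows its end wall about 5 mm further +x than my click, which puts the origin at x≈0.623 and agrees with the row face. The centre line is good to about 1 mm. I'll shift +4 mm in x and lower.

```bash
python3 -m creep '[[[1,0,-0.4,4,0,0,0],[1,0,-0.4,8,0,0,0],[1,0,-0.4,11,0,0,0],[1,0,-0.4,12.8,0,0,0],[1,0,-0.4,13.5,0,0,0],[1,0,-0.4,13.85,0,0,0],[1,0,-0.4,13.85,0,0,0],[1,0,-0.4,13.85,0,0,0],[1,0,-0.4,13.85,0,0,0]]]'
python3 -m creep '[[[3.5,0,0,0,0,0,0],[3.5,0,0,0,0,0,0],[3.5,0,0,0,0,0,0],[3.5,0,0,-2,0,0,0],[3.5,0,0,-7,0,0,0],[3.5,0,0,-11,0,0,0],[3.5,0,0,-11,0,0,0]]]'
python3 - <<'E'
from h import *
goal(.4382,-.0106,.17,-.3753)
goal(.4382,-.0106,.058,-.3753)
E
```

```text
t: 5.7
eef_pos: [0.6423, -0.0052, 0.0618]
ee_rot: [-3.14, 0.001, -1.661]
force: [-0.6, 1.3, 2.4]
width: 0.0245
gripper_force: 25.0
t: 6.58
eef_pos: [0.6438, -0.0052, 0.175]
ee_rot: [-3.135, 0.002, -1.66]
force: [-0.1, 1.2, -0.4]
width: 0.0348
gripper_force: 0.0
shift [ 2.38 20.43  0.36] turn [-0.006  0.003  0.286] t 6.58
shift [ 2.39 20.5  11.56] turn [-0.006  0.003  0.286] t 6.58
```

```bash
python3 -m creep '[[[5,2.4,20.4,0.4,0,0,0.286],[5,2.4,20.4,0.4,0,0,0.286],[5,2.4,20.4,0.4,0,0,0.286],[5,2.4,20.4,0.4,0,0,0.286],[5,2.4,20.4,0.4,0,0,0.286],[5,2.4,20.4,0.4,0,0,0.286],[5,2.4,20.4,0.4,0,0,0.286]]]'
python3 - <<'E'
from h import *
goal(.4382,-.0106,.058,-.3753)
cv2.imwrite("pics/w3.png",grab_frame("wrist"))
E
```

```text
t: 7.45
eef_pos: [0.4371, -0.0109, 0.1665]
ee_rot: [3.141, -0.001, -1.947]
force: [0.8, 0.7, 0.3]
width: 0.05
gripper_force: 0.0
shift [-0.08 -0.09 10.85] turn [ 0.001 -0.001 -0.001] t 7.45
```

View pics/w3.png

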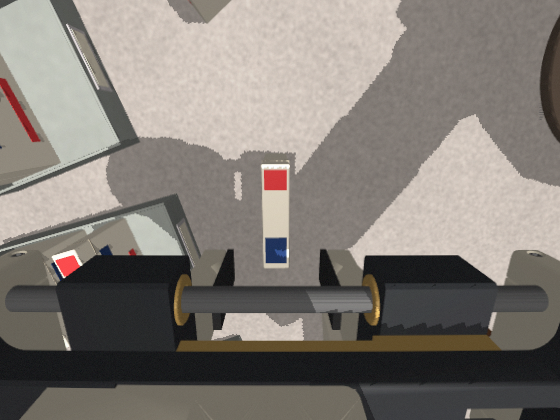

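The narrow box (276,215) lies centred between the open fingers and is aligned with them. I'll grasp and lift it.

```bash
python3 -m creep '[[[5,0,-0.1,5.5,0,0,0],[5,0,-0.1,10,0,0,0],[5,0,-0.1,10.8,0,0,0],[5,0,-0.1,10.8,0,0,0],[1,0,-0.1,10.8,0,0,0],[1,0,-0.1,10.8,0,0,0],[1,0,-0.1,10.8,0,0,0],[1,0,-0.1,10.8,0,0,0],[1,0,-0.1,10.8,0,0,0],[1,0,-0.1,9,0,0,0],[1,0,-0.1,4,0,0,0],[1,0,-0.1,-1,0,0,0],[1,0,-0.1,-3,0,0,0],[1,0,-0.1,-3,0,0,0]]]' 25
python3 - <<'E'
from h import *
goal(.586,0,.195,-.09)
E
```

```text
t: 9.25
eef_pos: [0.4378, -0.011, 0.198]
ee_rot: [-3.14, 0.002, -1.947]
force: [-0.4, 0.1, -2.3]
width: 0.0246
gripper_force: 25.0
shift [ -6.47 -13.38   0.34] turn [-0.002  0.002 -0.286] t 9.25
```

```bash
python3 -m creep '[[[1,-2,-4,0.3,0,0,-0.1],[1,-4,-8.5,0.3,0,0,-0.2],[1,-6,-12,0.3,0,0,-0.286],[1,-6.5,-13.4,0.3,0,0,-0.286],[1,-6.5,-13.4,0.3,0,0,-0.286],[1,-6.5,-13.4,0.3,0,0,-0.286],[1,-6.5,-13.4,0.3,0,0,-0.286]]]'
python3 - <<'E'
from h import *
goal(.586,0,.0615,-.09)
a=grab_frame("wrist");cv2.imwrite("pics/w4.png",cv2.resize(a[60:270,120:420],None,fx=2.6,fy=2.6))
E
```

```text
t: 10.12
eef_pos: [0.5848, -0.0002, 0.1942]
ee_rot: [-3.141, 0.0, -1.661]
force: [-0.4, -0.5, -0.7]
width: 0.0246
gripper_force: 25.0
shift [-0.03 -0.11 13.27] turn [-0.  0. -0.] t 10.12
```

View pics/w4.png

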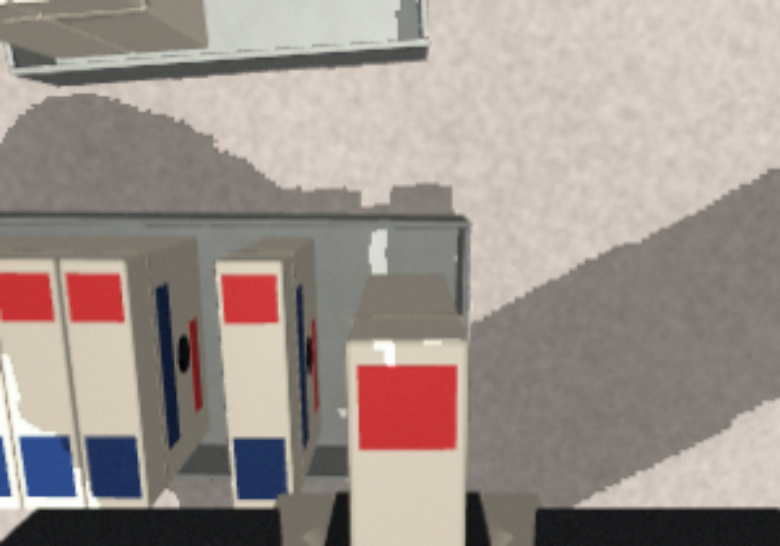

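The first box stands upright in line with the row, with its top at (250,380). The second hangs over the free slot with clear gaps on both sides, so I'll lower it.

```bash
python3 -m creep '[[[1,0,0,4,0,0,0],[1,0,0,8,0,0,0],[1,0,0,11,0,0,0],[1,0,0,12.4,0,0,0],[1,0,0,13,0,0,0],[1,0,0,13.3,0,0,0],[1,0,0,13.3,0,0,0],[1,0,0,13.3,0,0,0],[1,0,0,13.3,0,0,0]]]'
python3 -m creep '[[[3.4,0,0,0,0,0,0],[3.4,0,0,0,0,0,0],[3.4,0,0,0,0,0,0],[3.4,0,0,-2,0,0,0],[3.4,0,0,-7,0,0,0],[3.4,0,0,-11,0,0,0],[3.4,0,0,-12.5,0,0,0],[3.4,0,0,-12.5,0,0,0]]]'
python3 - <<'E'
from h import *
goal(.432,-.2612,.18,.3083)
E
```

```text
t: 11.3
eef_pos: [0.5869, -0.0002, 0.0626]
ee_rot: [-3.139, 0.0, -1.66]
force: [-1.4, -1.5, 6.5]
width: 0.0247
gripper_force: 25.0
t: 12.3
eef_pos: [0.586, 0.0001, 0.1864]
ee_rot: [-3.14, 0.001, -1.661]
force: [0.1, 0.2, -0.1]
width: 0.0343
gripper_force: 0.0
shift [27.41 12.99  0.6 ] turn [-0.002  0.001 -0.398] t 12.3
```

```bash
python3 -m creep '[[[6.4,27.4,13,0.6,0,0,-0.398],[6.4,27.4,13,0.6,0,0,-0.398],[6.4,27.4,13,0.6,0,0,-0.398],[6.4,27.4,13,0.6,0,0,-0.398],[6.4,27.4,13,0.6,0,0,-0.398],[6.4,27.4,13,0.6,0,0,-0.398],[6.4,27.4,13,0.6,0,0,-0.398],[6.4,27.4,13,0.6,0,0,-0.398]]]'
python3 - <<'E'
from h import *
goal(.432,-.2612,.058,.3083)
cv2.imwrite("pics/w5.png",grab_frame("wrist"))
E
```

```text
t: 13.3
eef_pos: [0.4318, -0.2606, 0.1792]
ee_rot: [3.141, 0.001, -1.262]
force: [1.3, -0.4, 1.0]
width: 0.0644
gripper_force: 0.0
shift [ 7.000e-02 -1.000e-02  1.212e+01] turn [0.001 0.001 0.001] t 13.3
```

View pics/w5.png

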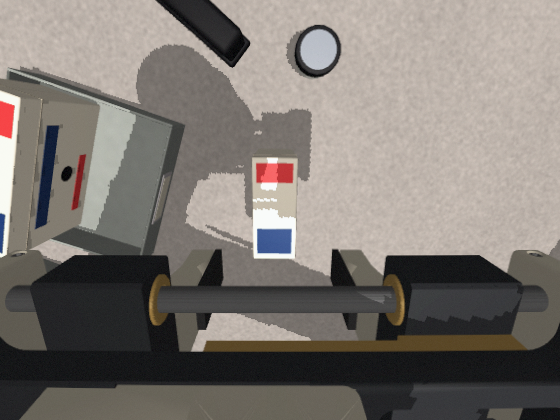

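The wide box (275,207) is centred between the fingers, and the loupe and stapler are well clear.

```bash
python3 -m creep '[[[6.4,0.1,0,5.5,0,0,0],[6.4,0.1,0,10.5,0,0,0],[6.4,0.1,0,12.1,0,0,0],[6.4,0.1,0,12.1,0,0,0],[2,0.1,0,12.1,0,0,0],[2,0.1,0,12.1,0,0,0],[2,0.1,0,12.1,0,0,0],[2,0.1,0,12.1,0,0,0],[2,0.1,0,12.1,0,0,0],[2,0.1,0,10,0,0,0],[2,0.1,0,5,0,0,0],[2,0.1,0,0,0,0,0],[2,0.1,0,-2,0,0,0],[2,0.1,0,-2,0,0,0]]]' 30
python3 - <<'E'
from h import *
goal(.609,.225,.20,-.011)
E
```

```text
t: 15.1
eef_pos: [0.4322, -0.2623, 0.2008]
ee_rot: [-3.139, -0.001, -1.263]
force: [-0.0, 0.3, -3.0]
width: 0.0416
gripper_force: 30.0
shift [-41.09 -31.61   0.12] turn [-0.002 -0.001  0.319] t 15.1
```

```bash
python3 -m creep '[[[2,-3,-2.3,0,0,0,0.05],[2,-7,-5.4,0,0,0,0.1],[2,-11,-8.5,0,0,0,0.15],[2,-15,-11.5,0,0,0,0.2],[2,-19,-14.6,0,0,0,0.25],[2,-23,-17.7,0,0,0,0.3],[2,-27,-20.8,0,0,0,0.319],[2,-31,-23.8,0,0,0,0.319],[2,-35,-26.9,0,0,0,0.319],[2,-38.5,-29.6,0,0,0,0.319],[2,-40.5,-31.2,0,0,0,0.319],[2,-41.1,-31.6,0,0,0,0.319],[2,-41.1,-31.6,0,0,0,0.319],[2,-41.1,-31.6,0,0,0,0.319]]]'
python3 - <<'E'
from h import *
goal(.609,.225,.0618,-.011)
a=grab_frame("wrist");cv2.imwrite("pics/w6.png",cv2.resize(a[60:270,120:420],None,fx=2.6,fy=2.6))
E
```

```text
t: 16.85
eef_pos: [0.6079, 0.2241, 0.1993]
ee_rot: [3.141, -0.001, -1.583]
force: [0.2, 0.1, -2.9]
width: 0.0415
gripper_force: 30.0
shift [-0.1  -0.13 13.75] turn [ 0.001 -0.001 -0.001] t 16.85
```

View pics/w6.png

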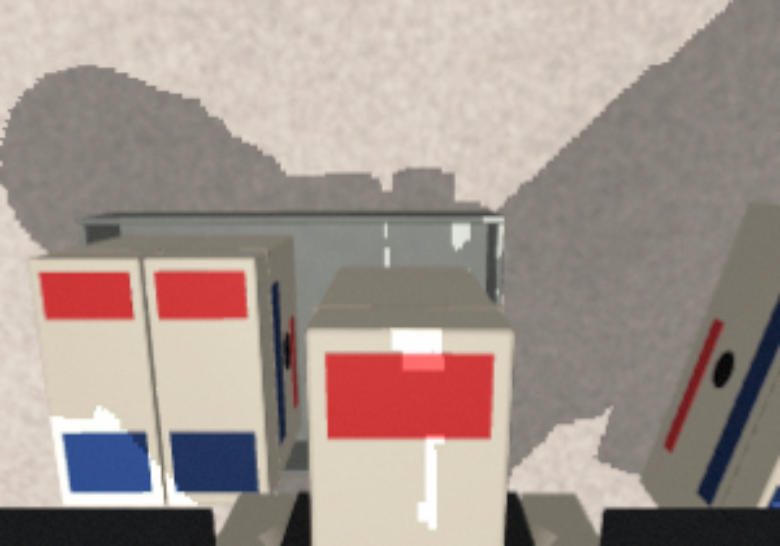

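The wide box hangs in line with the row over the free space, clear of the row face and end wall. Lowering it now.

```bash
python3 -m creep '[[[2,0,0,4,0,0,0],[2,0,0,8,0,0,0],[2,0,0,11,0,0,0],[2,0,0,12.8,0,0,0],[2,0,0,13.4,0,0,0],[2,0,0,13.75,0,0,0],[2,0,0,13.75,0,0,0],[2,0,0,13.75,0,0,0],[2,0,0,13.75,0,0,0]]]'
python3 -m creep '[[[5,0,0,0,0,0,0],[5,0,0,0,0,0,0],[5,0,0,0,0,0,0],[5,0,0,-2,0,0,0],[5,0,0,-7,0,0,0],[5,0,0,-12,0,0,0],[5,0,0,-14,0,0,0],[5,0,0,-14,0,0,0]]]'
python3 - <<'E'
from h import *
goal(.4424,.2368,.195,-.2809)
E
```

```text
t: 18.02
eef_pos: [0.6087, 0.2254, 0.0629]
ee_rot: [-3.141, 0.001, -1.582]
force: [-0.1, 0.4, -2.6]
width: 0.0415
gripper_force: 30.0
t: 19.02
eef_pos: [0.6093, 0.2257, 0.2047]
ee_rot: [-3.138, 0.002, -1.582]
force: [-0.2, -0.6, -0.1]
width: 0.0498
gripper_force: 0.0
shift [-0.92 16.71  0.91] turn [-0.003  0.003  0.27 ] t 19.02
```

```bash
python3 -m creep '[[[5.7,-0.9,16.7,0.9,0,0,0.27],[5.7,-0.9,16.7,0.9,0,0,0.27],[5.7,-0.9,16.7,0.9,0,0,0.27],[5.7,-0.9,16.7,0.9,0,0,0.27],[5.7,-0.9,16.7,0.9,0,0,0.27],[5.7,-0.9,16.7,0.9,0,0,0.27],[5.7,-0.9,16.7,0.9,0,0,0.27]]]'
python3 - <<'E'
from h import *
goal(.4424,.2368,.072,-.2809)
cv2.imwrite("pics/w7.png",grab_frame("wrist"))
E
```

```text
t: 19.9
eef_pos: [0.4421, 0.2358, 0.1928]
ee_rot: [3.141, -0.001, -1.853]
force: [0.1, 0.9, 0.4]
width: 0.057
gripper_force: 0.0
shift [-1.200e-01 -1.000e-02  1.208e+01] turn [ 0.    -0.001 -0.001] t 19.9
```

View pics/w7.png

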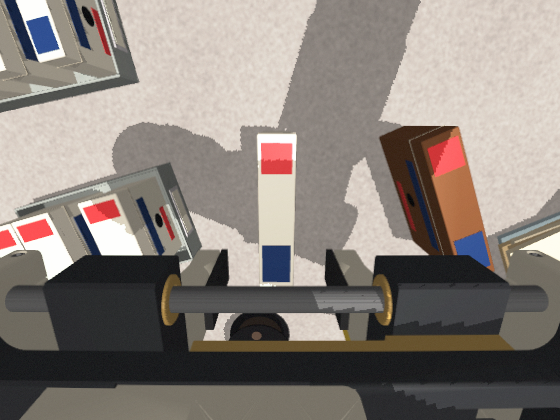

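The white fiche box (277,207) is centred between the fingers. The brown look-alike at (440,200) is clear and stays.

```bash
python3 -m creep '[[[5.7,-0.1,0,5.5,0,0,0],[5.7,-0.1,0,10.5,0,0,0],[5.7,-0.1,0,12.1,0,0,0],[5.7,-0.1,0,12.1,0,0,0],[2,-0.1,0,12.1,0,0,0],[2,-0.1,0,12.1,0,0,0],[2,-0.1,0,12.1,0,0,0],[2,-0.1,0,12.1,0,0,0],[2,-0.1,0,12.1,0,0,0],[2,-0.1,0,10,0,0,0],[2,-0.1,0,5,0,0,0],[2,-0.1,0,0,0,0,0],[2,-0.1,0,-2,0,0,0],[2,-0.1,0,-2,0,0,0]]]' 38
python3 - <<'E'
from h import *
goal(.605,-.214,.21,-.024)
E
```

```text
t: 21.7
eef_pos: [0.4417, 0.2373, 0.214]
ee_rot: [-3.141, 0.002, -1.852]
force: [-0.6, -0.0, -5.2]
width: 0.0343
gripper_force: 38.0
shift [ 38.83 -28.21   0.32] turn [-0.     0.002 -0.257] t 21.7
```

```bash
python3 -m creep '[[[2,3,-2.2,0.3,0,0,-0.03],[2,7,-5.1,0.3,0,0,-0.07],[2,11,-8,0.3,0,0,-0.11],[2,15,-10.9,0.3,0,0,-0.15],[2,19,-13.8,0.3,0,0,-0.19],[2,23,-16.7,0.3,0,0,-0.23],[2,27,-19.6,0.3,0,0,-0.257],[2,31,-22.5,0.3,0,0,-0.257],[2,35,-25.4,0.3,0,0,-0.257],[2,37.5,-27.2,0.3,0,0,-0.257],[2,38.6,-28,0.3,0,0,-0.257],[2,38.8,-28.2,0.3,0,0,-0.257],[2,38.8,-28.2,0.3,0,0,-0.257],[2,38.8,-28.2,0.3,0,0,-0.257]]]'
python3 - <<'E'
from h import *
goal(.605,-.214,.0755,-.024)
p=camera_params("wrist");a=grab_frame("wrist")
def box(q,z,t,w,col):
    L=np.array([[1,1],[1,-1],[-1,-1],[-1,1]])*[t/2,w/2];c,s=np.cos(q[2]),np.sin(q[2])
    u=proj(p,np.c_[L@np.array([[c,s],[-s,c]])+q[:2],np.full(4,z)],a.shape[0])
    cv2.polylines(a,[np.round(u).astype(int)],True,col,1)
box((.693,-.218,-.0236),.118,.07,.155,(0,255,0))
box((.609,-.214,-.024),.045,.095,.171,(0,255,255))
cv2.imwrite("pics/w8.png",cv2.resize(a[60:270,120:420],None,fx=2.6,fy=2.6))
E
```

```text
t: 23.45
eef_pos: [0.605, -0.213, 0.2105]
ee_rot: [-3.141, 0.0, -1.594]
force: [0.9, 0.1, -3.5]
width: 0.0348
gripper_force: 38.0
shift [ 0.11  0.   13.5 ] turn [-0.     0.     0.001] t 23.45
```

View pics/w8.png

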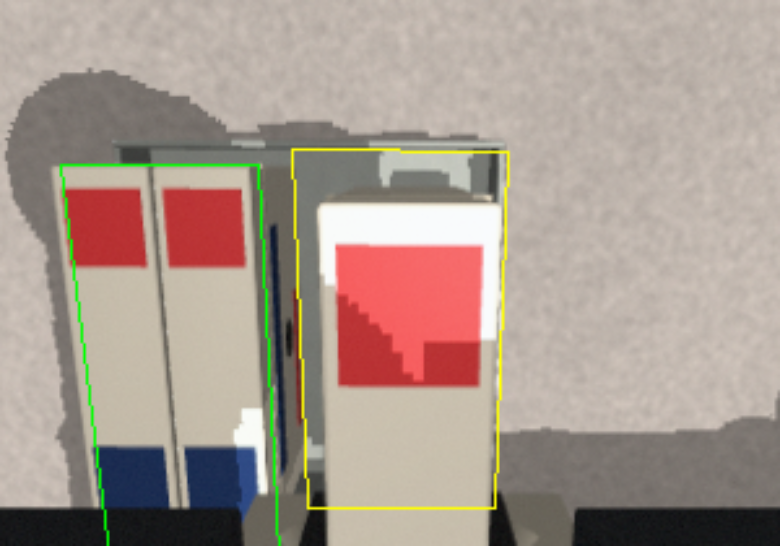

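The predicted rim outline matches the tray's inner edge to about 1 px, and the fiche box sits centred and in line with the row. I'll lower it and release.

```bash
python3 -m creep '[[[2,0,0,4,0,0,0],[2,0,0,8,0,0,0],[2,0,0,11,0,0,0],[2,0,0,12.6,0,0,0],[2,0,0,13.2,0,0,0],[2,0,0,13.5,0,0,0],[2,0,0,13.55,0,0,0],[2,0,0,13.55,0,0,0],[2,0,0,13.55,0,0,0]]]'
python3 -m creep '[[[4.4,0,0,0,0,0,0],[4.4,0,0,0,0,0,0],[4.4,0,0,0,0,0,0],[4.4,0,0,-2,0,0,0],[4.4,0,0,-7,0,0,0],[4.4,0,0,-12,0,0,0],[4.4,0,0,-15,0,0,0],[4.4,0,6,-16,0,0,0],[4.4,0,12,-16,0,0,0],[4.4,0,17,-16,0,0,0],[4.4,0,18,-16,0,0,0],[4.4,0,18,-16,0,0,0]]]'
python3 - <<'E'
from h import *
a=grab_frame("top");cv2.imwrite("pics/t2.png",cv2.resize(a[95:240,170:450],None,fx=2.8,fy=2.8,interpolation=cv2.INTER_CUBIC))
E
```

```text
t: 24.62
eef_pos: [0.6062, -0.2143, 0.0763]
ee_rot: [-3.139, -0.001, -1.594]
force: [-1.2, 0.4, 4.2]
width: 0.0346
gripper_force: 38.0
t: 26.12
eef_pos: [0.4254, -0.2098, 0.2355]
ee_rot: [-3.14, -0.0, -1.595]
force: [0.8, 0.5, 0.6]
width: 0.044
gripper_force: 0.0
```

View pics/t2.png

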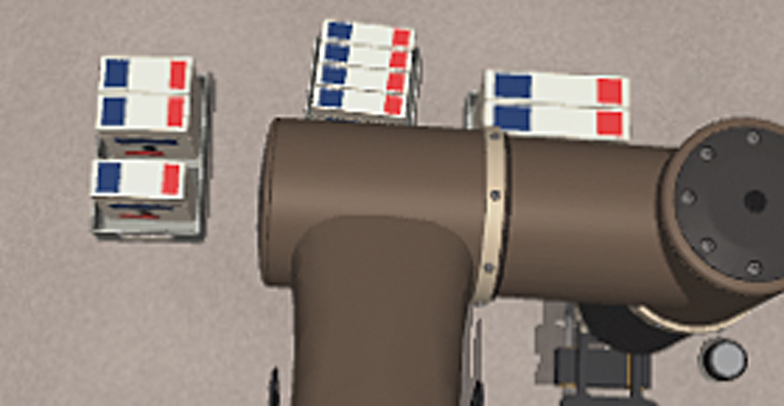

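The wide box stands in line in its tray at (138,180), but the arm hides the other two trays. I'll check them with an enlarged crop of the scene view.

Run:
```python
from h import *
a=grab_frame("scene");cv2.imwrite("pics/s2.png",cv2.resize(a[150:345,110:440],None,fx=2.4,fy=2.4,interpolation=cv2.INTER_CUBIC))
```

```text
(no output)
```

View pics/s2.png

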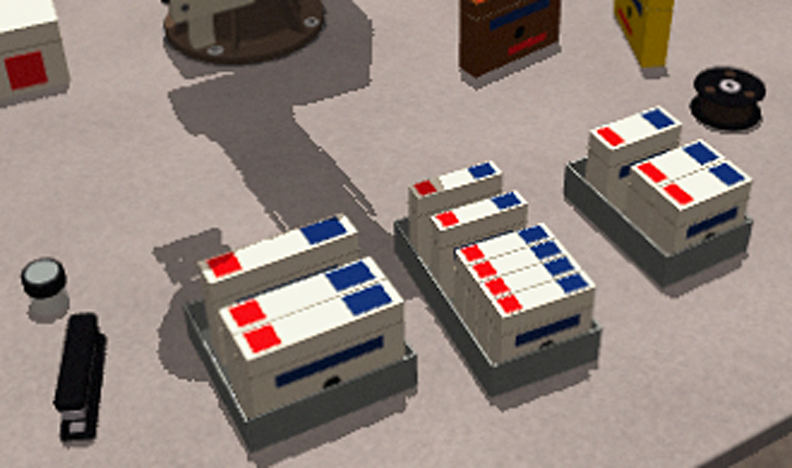

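All four boxes stand upright and in line: fiche at (280,250), narrow at (455,180) and (478,215), wide at (635,135). The reel, stapler and loupe are where they were.

```bash
python3 -c "
from station import *
print(job_done())"
```

```text
the job is handed in; nothing more can be done
None
```

All four boxes are standing upright in their own trays, in line with the filed rows, and the job was handed in about 26 s into the 104 s limit; the last pictures show nothing else moved, but no verdict was returned.

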